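# Close the egg-wash tablet jar with its push-and-turn safety cap

## Task

Close the open egg-wash tablet jar that stands in the bench holder: take its loose safety cap, put it over the neck, press it down against its springy seal and, still pressing, turn it clockwise (seen from above) until the lugs inside it have caught behind the hooks of the neck and meet their stop, then let it rise and release it, so that it stays locked down by itself. Press and turn firmly but with feeling (a push of 12 N is ample; stop turning as soon as the stop is felt, never strain the jar with more than 80 N), and leave the other things where they are.

Things in the scene. Friction and masses are not known exactly. Their poses are not given: they have to be found in the camera images.
- holder: fixed bench holder: round steel foot 120 mm wide and 10 mm thick, aluminium cup 92 mm wide up to 59 mm above the worktop, gripping a white jar (73 mm wide); origin under its centre, on the worktop (30 mm above z = 0), z up. The jar is upright and centred, but its neck ends 115 to 125 mm above the worktop and it is turned by up to 0.3 rad either way: neither is measured
- mouth (a point): point on the jar's axis 115 mm above the worktop (the neck's top when the jar stands lowest); axes as the holder's. The neck is 44 mm wide, its top edge bevelled, and rises 30 mm above the jar's shoulder. Four equal hooks stand out from it to 26.6 mm from the axis, their tops 8 mm below the neck's top
- hooks (a point): point on the jar's axis 107 mm above the worktop; axes as the holder's. Four gaps between the hooks, each 30 deg wide, are centred on the holder's +-x and +-y axes if the jar is not turned. Clockwise from above after each gap: ledge 22 deg (underside 5.5 mm below the hook's top), notch 25 deg (2.5 mm below; middle 49 deg from the gap's), stop wall 14 deg wide, 15 mm deep
- cap_center (a point): centre, half-way up, of the loose dark grey safety cap that stands mouth down on the worktop: 62 mm in diameter, 34 mm tall, finely ribbed side, 60 to 95 g; z up. A raised radial bar (2.5 mm) on its top over each of its four inner lugs, on the cap's +x, -x, +y and -y axes. Skirt 3 mm thick, bore 56 mm
- cap_rim (a point): centre of the cap's lower edge; axes as the cap's. Lugs 1 to 6 mm above it, 7 mm wide, reach in to 23.2 mm from the axis. This edge is 9 mm below the neck's top when the lugs stand on the hooks (seal not touching), 11.5 mm when the seal first meets the neck, more than 19.5 mm to let the lugs pass under the ledges, 16.5 mm when locked in the notches
- seal (a joint): how far the sprung black sealing disc under the cap's roof is pushed up (m): 0 free, about 0.005 locked in the notches, above 0.008 needed to pass under the ledges, 0.0135 at its end. Spring 3 N at first, 0.75 N more per mm (9 N at 8 mm, 13 N at the end)
- vet_bottle: small brown bottle with a green lid, 48 mm diameter, 80 mm tall; origin under its centre; a bystander
- grease_tin: flat round tin with a green lid, 68 mm diameter, 30 mm tall; origin under its centre; a bystander
- tally_counter: round pale counter 52 x 45 x 22 mm; origin under its centre; a bystander
- date_stamp: upright hand stamp with a red handle, 26 x 46 x 86 mm; origin under its centre; a bystander
Not all that is in view belongs to the job. What is shaped like the part that bears cap_center but pink or yellow is not meant.

How it is judged:
By the outcome, as a careful person would: the job done as asked, in the order asked, and still so for the second after the job is handed in, with the robot touching nothing.
It also fails if it takes over 64 s, if anything falls off the work surface, if the arm or the gripper's body presses on something with over 40 N, if the wrist force passes 120 N, or if a joint passes its speed limit or range.

## Robot

A 6-joint arm with a two-finger parallel gripper is mounted at the origin on a cart in front of the work surface, level with it; the furniture and walls round the work are solid. World frame = base frame: x ahead of the robot, y to its left, z up, the work surface at z = 0. Lengths are in m, angles in degrees, forces in N, time in s.
With the tool pointing down it reaches from about 0.4 to 0.825 m from the base axis. Payload 7 kg.
Tool frame: the origin (TCP) lies on the mounting face of the last link; the fingertips stand 178 mm ahead of it and the grasp point (between the pads) lies 159 mm ahead of it; z points along the fingers, y is the direction in which the jaws open and shut (so a half turn about z gives the same grasp; the last joint's range is limited). The gripper opens to 88 mm and grips with 3 to 60 N. Pads are 19 mm wide; open, the fingers measure 130 mm over their backs; the gripper's body (78 mm by 193 mm) begins 47 mm behind the grasp point.
Start: joints at [-47.435, 20.546, 0.682, 0, -70.136, -16.507], TCP at [0.296, -0.606, 0.405] pointing down, gripper open.
Joint ranges: [-176.03, 176.03], [-82.01, 121.73], [-58.28, 71.71], [-173.87, 95.51], [-174.79, -0.11], [-173.66, 173.66]. Speed limits (degrees/s): [136.94, 136.94, 172.46, 180, 180, 180].

## Interface

Orientations are given as [roll, pitch, yaw] about the fixed x, y, z axes, in that order (R = Rz(yaw) Ry(pitch) Rx(roll)).
In Python, from plant import r gives the robot as it stands. The module is installed in compiled form; this text tells all that it offers.
- The arm moves only by the tool carry_out, never from a script. Its argument "plan" is a list of rows, each a list of 3 entries, a list of its own where there are three numbers: the shift along the tool's x, y, z in m, then the turn, a rotation vector about the tool's x, y, z in degrees, then the closure in counts, from 0 (fully open) to 255 (shut). In form: [[[x, y, z], [ax, ay, az], hand], ...]. A call has 1 to 12 rows; each row shifts and turns the commanded pose from where the row before left it, along the tool's axes as they then stand; what a row does not reach is not made up. A row lasts 1/12 s, in which the tool goes at most 41.7 mm and 7.16 degrees, less where a joint would pass 70% of its speed; a pose out of reach is approached as far as the arm can. A call is refused whole if a number of a shift passes 0.0417 or a number of a turn 7.16, either way. A call with a gripper value outside its range is refused whole. The fingers move at their own pace and stop on an object; "grip_force" is the grip in N (left out, the last holds). Time passes only in rows, so rows that do not move let the fingers close. It gives the time, the measured TCP pose, the force and the opening at its end, in the units of the state.
- r.get_state(): the state, without advancing time (a new reading comes with each control period).
- r.capture(name): name is "side" or "top"; returns the picture (384x512x3 uint8, red, green, blue); there is no depth.
- r.get_calibration(name): a dict with "K" (3x3 intrinsics, pixels), "rvec" (rotation vector, rad) and "tvec" (3), from world to camera coordinates, as OpenCV has them. Camera axes: x right, y down, z forward; pixel columns grow to the right and rows downward; lengths in m; the calibration is good to about 2 mm. A picture is of the moment at which its call begins. get_calibration takes no time and is no camera call.
- r.close_job(): hands the job in, once; it reports no verdict.
The state is a dict: "time_s": time; "joints": joint angles; "qd": joint speeds; "joint_torque": joint torques, N m; "tcp_pos": TCP position; "eef_rot": TCP orientation; "contact_force": force on the tool from outside, world axes, zero at the start; "moment": the same for the moment, N m; "gripper_width": finger opening in m.
Only numpy, scipy, OpenCV 4.12 (cv2) and the standard library are available. Lean on these libraries where they do the work, as an engineer would, in place of code of your own. Each camera call takes 0.05 s, during which the arm holds its last target. There are 200 camera calls.

## Working session

There is one attempt and no reset: what is moved stays moved. The work goes in short steps, Python scripts to look and compute and a tool call to move; the robot and the scene stay as the last step left them, time stands still between calls to the robot, and variables do not carry over. Pictures are saved under pics/ and viewed, about 8 in all and at most 12, crops included, and the job is handed in when it is done.

Besides the shell and the picture viewer there is one more tool, called after "Emit:" as a command line: name --argument value ..., lists and objects as JSON in quotes. carry_out: Moves the arm, as the interface text tells. Its arguments: {"type":"object","properties":{"plan":{"type":"array","items":{"type":"array"}},"grip_force":{"type":"number"}},"required":["plan"]}

```bash
mkdir -p pics; python3 - <<'E'
from plant import r
import cv2,numpy as np
print(r.get_state())
ims=[]
for n in("top","side"):
    im=r.capture(n);cv2.imwrite(f"pics/{n}0.png",im[...,::-1]);c=r.get_calibration(n);print(n,c)
    R=cv2.Rodrigues(np.array(c["rvec"]))[0];print("cam",-R.T@np.array(c["tvec"]).ravel())
E
```

```text
{'time_s': 0.0, 'joints': array([-4.74342770e+01,  2.05903472e+01,  6.32741796e-01, -2.20744403e-02,
       -7.01362134e+01, -1.65073871e+01]), 'qd': array([-0.05334587,  0.05989198, -0.00566544,  0.02585376, -0.01377063,
        0.00956692]), 'joint_torque': array([-1.24684384e-04, -5.82724643e+01,  2.93055296e+01,  6.99744165e+00,
        6.64417574e-03, -1.48662589e-04]), 'tcp_pos': array([ 0.29643196, -0.60619268,  0.40372074]), 'eef_rot': array([ 1.79904151e+02, -6.76437468e-03, -1.53949176e+02]), 'contact_force': array([-0.17758051, -0.28507965, -0.26775483]), 'moment': array([-0.00064724,  0.02224144,  0.04682183]), 'gripper_width': 0.08767467139525283}
top {'K': array([[362.9223745 ,   0.        , 253.30010663],
       [  0.        , 362.9223745 , 190.71708758],
       [  0.        ,   0.        ,   1.        ]]), 'rvec': array([ 2.19737372, -2.14392148,  0.04729612]), 'tvec': array([-0.22799443,  0.53164399,  0.93373848])}
cam [ 0.46897196 -0.24281262  0.9631208 ]
side {'K': array([[413.52414256,   0.        , 258.92976392],
       [  0.        , 413.52414256, 188.71293706],
       [  0.        ,   0.        ,   1.        ]]), 'rvec': array([ 2.10589615, -0.11720623,  0.05725419]), 'tvec': array([-0.52729235,  0.01410415,  1.12413163])}
cam [ 0.42543357 -1.00961441  0.58445966]
```

View pics/top0.png

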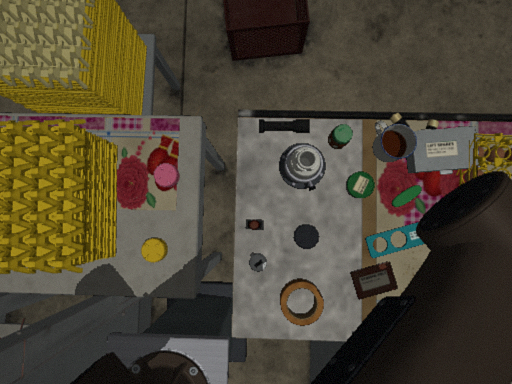

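View pics/side0.png

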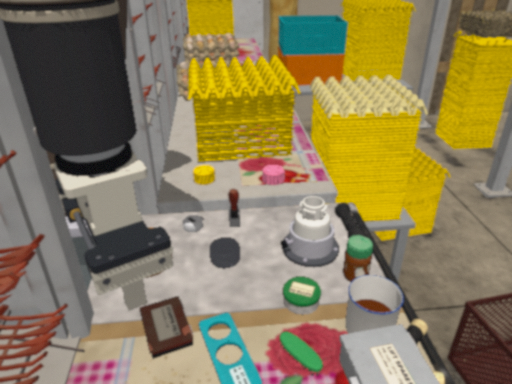

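The top view shows the dark cap near (306,236), the jar in its holder near (303,163), with the tin at (360,184) and bottle at (341,135). The side view shows the cap near (225,252) and the jar neck near (313,205). I'll enlarge the top view to get centres and angles.

```bash
cat > h.py <<'E'
import cv2,numpy as np
from plant import r
def cam(n):
    c=r.get_calibration(n);R=cv2.Rodrigues(np.array(c["rvec"]))[0];return np.array(c["K"]),R,np.array(c["tvec"]).ravel()
def ray(n,uv,z):
    K,R,t=cam(n);d=R.T@np.linalg.inv(K)@np.array([uv[0],uv[1],1.]);o=-R.T@t;return o+d*(z-o[2])/d[2]
def proj(n,p):
    K,R,t=cam(n);q=K@(R@np.array(p)+t);return q[:2]/q[2]
E
python3 - <<'E'
from h import *
im=cv2.imread("pics/top0.png")
sm=im
g=cv2.cvtColor(im,cv2.COLOR_BGR2GRAY)
m=np.zeros_like(g);m[215:258,285:330]=(g[215:258,285:330]<75)*255
n,l,st,ce=cv2.connectedComponentsWithStats(m);i=1+np.argmax(st[1:,4]);print("cap top",st[i],ce[i],ray("top",ce[i],.06))
s=cv2.imread("pics/side0.png");gs=cv2.cvtColor(s,cv2.COLOR_BGR2GRAY)
m=np.zeros_like(gs);m[230:275,200:250]=(gs[230:275,200:250]<75)*255
n,l,st,ce=cv2.connectedComponentsWithStats(m);i=1+np.argmax(st[1:,4]);print("cap side",st[i],ce[i],ray("side",ce[i],.047))
def crop(im,x,y,w,h,k,gam):
    c=cv2.resize(im[y:y+h,x:x+w],None,fx=k,fy=k,interpolation=cv2.INTER_CUBIC);return (255*(c/255.)**gam).astype(np.uint8)
a=crop(im,273,135,60,60,6.5,1.0);b=crop(im,286,217,40,40,9.75,.5)
c=crop(s,280,190,65,80,2.5*2,1)[:,:390];a2=np.hstack([a,b[:390,:390]])
cv2.imwrite("pics/z1.png",a2)
cv2.imwrite("pics/z2.png",np.hstack([crop(s,275,185,70,85,5.5,1),crop(s,200,230,50,45,8,.5)[:467].copy() if 0 else cv2.copyMakeBorder(crop(s,200,230,50,45,8,.5),0,467-360,0,0,cv2.BORDER_CONSTANT)]))
E
```

```text
cap top [293 224  26  25 508] [305.93700787 235.9507874 ] [ 0.4253018  -0.34869337  0.06      ]
cap side [211 239  28  28 665] [224.46766917 252.31278195] [ 0.42249448 -0.35434855  0.047     ]Traceback (most recent call last):
  File "<stdin>", line 15, in <module>
    return _nx.concatenate(arrs, 1, dtype=dtype, casting=casting)
           ~~~~~~~~~~~~~~~^^^^^^^^^^^^^^^^^^^^^^^^^^^^^^^^^^^^^^^
ValueError: all the input array dimensions except for the concatenation axis must match exactly, but along dimension 0, the array at index 0 has size 468 and the array at index 1 has size 467
```

View pics/z1.png

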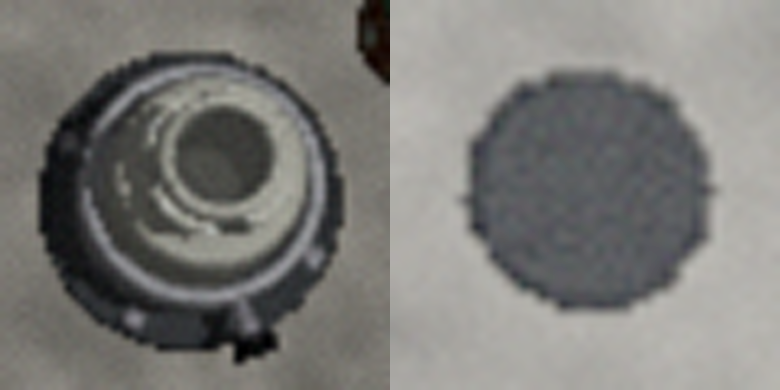

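```bash
python3 - <<'E'
from h import *
T=np.mean([r.capture("top").astype(float) for _ in range(12)],0);S=np.mean([r.capture("side").astype(float) for _ in range(12)],0)
np.savez("avg.npz",T=T,S=S)
def crop(A,x,y,w,h,k,lo,hi):
    c=cv2.resize(A[y:y+h,x:x+w],(int(w*k),int(h*k)),interpolation=cv2.INTER_CUBIC)
    return np.clip((c-lo)/(hi-lo)*255,0,255).astype(np.uint8)[...,::-1]
print("cap gray stats",np.percentile(T[228:244,298:314].mean(2),[1,20,50,80,99]))
g=T[228:244,298:314].mean(2);lo,hi=np.percentile(g,[1,99])
g2=S[243:260,216:234].mean(2);l2,h2=np.percentile(g2,[1,99])
a=crop(T,286,217,40,40,7.5,lo-4,hi+4);b=crop(S,205,232,40,40,7.5,l2-4,h2+4)
c=crop(T,283,138,50,50,6,0,230);d=crop(S,285,188,55,50,6,0,230)[:,:300]
cv2.imwrite("pics/z3.png",np.vstack([np.hstack([a,b]),np.hstack([c,d])]))
E
```

```text
cap gray stats [29.45555556 32.88888889 33.94444444 34.69444444 35.71388889]
```

View pics/z3.png

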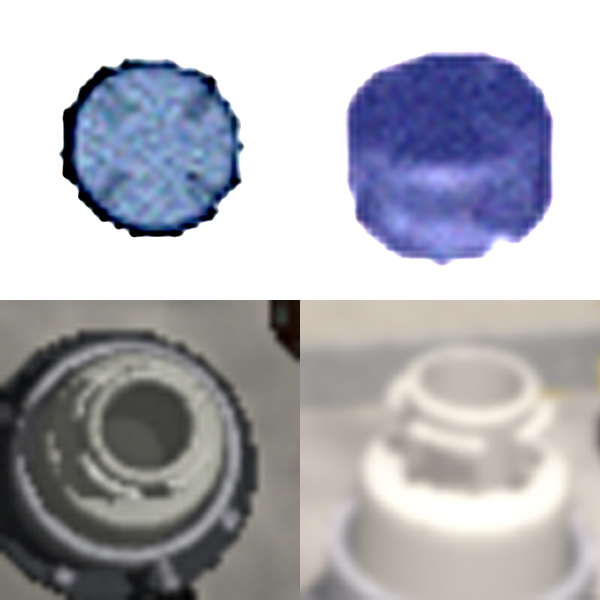

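```bash
python3 - <<'E'
from h import *
from scipy.optimize import least_squares
D=np.load("avg.npz");T=D["T"];S=D["S"]
g=T.mean(2)
def ell(m,off,name):
    cs,_=cv2.findContours(m.astype(np.uint8),cv2.RETR_EXTERNAL,cv2.CHAIN_APPROX_NONE);c=max(cs,key=cv2.contourArea)
    e=cv2.fitEllipse(c);ce=np.array(e[0])+off;print(name,ce.round(2),np.round(e[1],1));return ce
c=ell((g[217:258,286:327]>28)&(g[217:258,286:327]<42),(286,217),"captop");print(" world",ray("top",c,.064))
c=ell(g[217:258,286:327]<70,(286,217),"capsil")
b=ell(g[150:170,295:320]<110,(295,150),"neckbore top")
s=S.mean(2);print(np.round(s[192:216:2,300:332:2]).astype(int))
sb=ell((s[192:212,302:328]<205)&(s[192:212,302:328]>0),(302,192),"bore side")
def tri(a,bb):
    return least_squares(lambda p:np.r_[proj("top",p)-a,proj("side",p)-bb],[.6,-.35,.15])
o=tri(b,(313.7,201.7));print("neck tri manual",o.x,o.fun)
for z in(.145,.15,.155):print(z,ray("top",b,z),ray("side",(313.7,201.7),z))
# cap bars: angle at 45deg in image -> world
p0=ray("top",(306.5,236.2),.064)
for d in((-38,-42),(41,-44),(-39,36),(39,31)):
    q=ray("top",np.array((306.5,236.2))+np.array(d)/7.5,.064)-p0;print("bar az",np.degrees(np.arctan2(q[1],q[0])))
def crop(A,x,y,w,h,k,lo,hi):
    c=cv2.resize(A[y:y+h,x:x+w],(int(w*k),int(h*k)),interpolation=cv2.INTER_CUBIC)
    return np.clip((c-lo)/(hi-lo)*255,0,255).astype(np.uint8)[...,::-1]
cv2.imwrite("pics/z4.png",np.hstack([crop(T,292,143,32,32,12,90,235),crop(S,297,193,34,32,12,90,255)]))
for n,px in (("stamp",(255,224)),("tally",(258,262)),("tin",(360,184)),("bottle",(341,135))):print(n,ray("top",px,.08))
E
```

```text
captop [306.1  236.51] [22.  23.4]
 world [ 0.42414866 -0.34863156  0.064     ]
capsil [305.91 235.99] [23.9 25.2]
neckbore top [304.   159.58] [19.4 19.9]
[[175 176 177 175 175 176 174 172 172 174 173 172 171 169 166 168]
 [166 169 167 164 164 165 163 158 152 156 154 151 149 147 145 143]
 [144 146 149 164 175 183 185 179 176 164 153 142 139 138 138 136]
 [141 150 180 176 171 172 173 172 171 173 177 164 141 136 139 140]
 [153 184 191 156 161 167 168 168 165 159 157 180 163 137 139 139]
 [188 209 201 166 163 167 169 168 164 157 148 181 186 145 142 143]
 [199 182 199 201 182 174 171 169 166 163 172 205 196 180 166 161]
 [175 155 161 197 212 212 209 203 204 210 210 194 202 208 171 163]
 [165 157 185 179 178 191 202 206 202 193 179 189 217 199 175 171]
 [153 157 196 208 204 196 191 188 173 167 179 212 206 185 182 178]
 [152 145 155 155 176 192 203 208 178 165 160 170 184 196 189 182]
 [207 167 150 135 135 146 159 170 170 164 156 158 160 208 206 183]]
bore side [314.7  201.43] [22.2 29.6]
neck tri manual [ 0.60365436 -0.33248536  0.14051555] [ 0.11908914 -0.7221845  -0.63080776  0.08808901]
0.145 [ 0.60126304 -0.33175324  0.145     ] [ 0.60315495 -0.3391558   0.145     ]
0.15 [ 0.60045453 -0.33120967  0.15      ] [ 0.60113291 -0.34678401  0.15      ]
0.155 [ 0.59964603 -0.3306661   0.155     ] [ 0.59911086 -0.35441223  0.155     ]
bar az 43.38811607913852
bar az -41.87292977937677
bar az 133.8666642310992
bar az -127.11860288446246
stamp [ 0.45172654 -0.22291716  0.08      ]
tally [ 0.36090028 -0.23243521  0.08      ]
tin [ 0.55493266 -0.47499156  0.08      ]
bottle [ 0.67449139 -0.4282412   0.08      ]
```

View pics/z4.png

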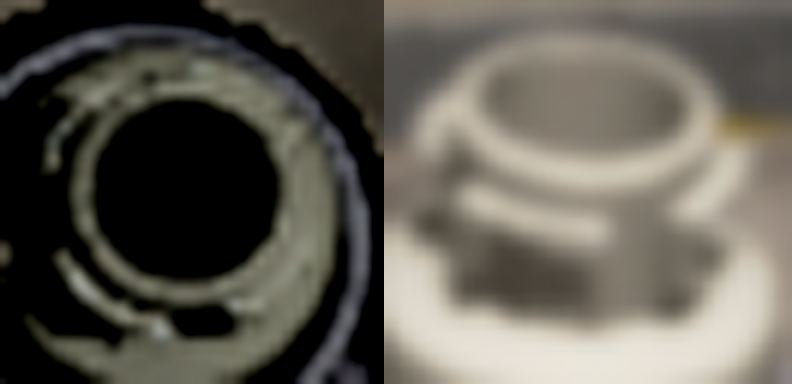

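```bash
python3 - <<'E'
from h import *
from scipy.optimize import least_squares
b=np.array((306.96,158.4));sb=np.array((313.67,201.7))
o=least_squares(lambda p:np.r_[proj("top",p)-b,proj("side",p)-sb],[.6,-.35,.15]);print(o.x,o.fun)
for z in(.145,.15,.155):print(z,ray("top",b,z),ray("side",sb,z), proj("top",ray("top",b,z)+[0.022,0,0]))
# foot / cup: holder on known plane; cup rim top z=.089
P=o.x.copy();P[:2]=ray("top",b,.15)[:2]
T=np.load("avg.npz")["T"]
for x,y in((62,255),(170,330),(50,165),(100,100),(235,300)):
    q=ray("top",(292+(x+.5)/12-.5,143+(y+.5)/12-.5),.142)-P;print("hook end",x,y,np.hypot(*q[:2]),np.degrees(np.arctan2(q[1],q[0])))
for x,y in((460-384,205),(612-384,228),(680-384,210),(740-384,160)):
    q=ray("side",(297+(x+.5)/12-.5,193+(y+.5)/12-.5),.142)-np.r_[ray("side",sb,.15)[:2],0];print("side hook",x,y,np.hypot(*q[:2]),np.degrees(np.arctan2(q[1],q[0])))
g=T.mean(2)[130:200,265:340]
m=(g<75).astype(np.uint8);m=cv2.morphologyEx(m,cv2.MORPH_OPEN,np.ones((2,2)))
# foot outer ellipse via edge points on hull, excluding knob/bottle
n,l,st,ce=cv2.connectedComponentsWithStats(m);i=1+np.argmax(st[1:,4]);c=cv2.findContours((l==i).astype(np.uint8),0,1)[0][0]
h=cv2.convexHull(c).reshape(-1,2)+[265,130]
w=np.array([ray("top",p,.04) for p in h])
f=least_squares(lambda p:np.hypot(w[:,0]-p[0],w[:,1]-p[1])-.06,[.6,-.34],loss="soft_l1",f_scale=.002);print("foot",f.x,np.round(f.fun*1000,1))
E
```

```text
[ 0.60368451 -0.33837073  0.14452431] [-0.0364992   0.22008194  0.19153865 -0.02698501]
0.145 [ 0.60411127 -0.33839006  0.145     ] [ 0.60309643 -0.33914887  0.145     ] [307.10543299 148.80166565]
0.15 [ 0.60328535 -0.33780594  0.15      ] [ 0.60107505 -0.34677716  0.15      ] [307.10632555 148.74275777]
0.155 [ 0.60245944 -0.33722181  0.155     ] [ 0.59905367 -0.35440546  0.155     ] [307.10722914 148.68312235]
hook end 62 255 0.02493322121292941 117.57330355766133
hook end 170 330 0.02544421319372439 176.62874552931956
hook end 50 165 0.025298159938480405 77.14663031405038
hook end 100 100 0.023916162354851802 40.11636731509649
hook end 235 300 0.022153496046199317 -151.2240584382851
side hook 76 205 0.02694870623427985 -150.96903860603257
side hook 228 228 0.022398384336288484 -92.26210088547826
side hook 296 210 0.021642318913419945 -59.300294002378706
side hook 356 160 0.02475521643602534 -12.750332386419968
foot [ 0.59996941 -0.34113797] [-0.1 -4.1 -2.7  5.7  5.7  5.3  4.6 -1.2 -1.4 -0.7 -0.4 -0.6 -0.1  0.1
  0.6  0.7  0.7  0.5  0.5]
```

Gap angles agree at about +13° (mod 90) from both views. The cap bars are at about 47° (mod 90). The neck is near (0.604, −0.338) with its top at about 0.145–0.147, and the cap is near (0.424, −0.349). Now I'll move over the cap.

Emit:
carry_out --plan '[[[-0.0228, 0.0175, 0.0104], [0, 0, 0], 0], [[-0.0228, 0.0175, 0.0104], [0, 0, 0], 0], [[-0.0228, 0.0175, 0.0104], [0, 0, 0], 0], [[-0.0228, 0.0175, 0.0104], [0, 0, 0], 0], [[-0.0228, 0.0175, 0.0104], [0, 0, 0], 0], [[-0.0228, 0.0175, 0.0104], [0, 0, 0], 0], [[-0.0228, 0.0175, 0.0104], [0, 0, 0], 0], [[-0.0228, 0.0175, 0.0104], [0, 0, 0], 0], [[-0.0228, 0.0175, 0.0104], [0, 0, 0], 0], [[-0.0228, 0.0175, 0.0104], [0, 0, 0], 0], [[0, 0, 0], [0, 0, 0], 0], [[0, 0, 0], [0, 0, 0], 0]]' --grip_force 5

```text
time_s: 2.3
tcp_pos: [0.4251, -0.3478, 0.3004]
eef_rot: [180.0, -0.0, -153.8]
contact_force: [1.0, 0.6, -0.1]
gripper_width: 0.0877
```

Emit:
carry_out --plan '[[[0.001, 0, 0.0144], [0, 0, 0], 0], [[0, 0, 0.02], [0, 0, 0], 0], [[0, 0, 0.02], [0, 0, 0], 0], [[0, 0, 0.02], [0, 0, 0], 0], [[0, 0, 0.01], [0, 0, 0], 0], [[0, 0, 0], [0, 0, 0], 0], [[0, 0, 0], [0, 0, 0], 100], [[0, 0, 0], [0, 0, 0], 255], [[0, 0, 0], [0, 0, 0], 255], [[0, 0, 0], [0, 0, 0], 255], [[0, 0, 0], [0, 0, 0], 255], [[0, 0, 0], [0, 0, 0], 255]]' --grip_force 5

```text
time_s: 3.3
tcp_pos: [0.4239, -0.3496, 0.2172]
eef_rot: [-179.9, 0.1, -153.9]
contact_force: [0.1, -0.4, 5.0]
gripper_width: 0.0622
```

Emit:
carry_out --plan '[[[0, 0, 0], [0, 0, 0], 0], [[0, 0, 0], [0, 0, 0], 0], [[0, 0, 0], [0, 0, 0], 0], [[0, 0, 0], [0, 0, 0], 0], [[0, 0, 0], [0, 0, 0], 0], [[0, 0, 0], [0, 0, -7], 0], [[0, 0, 0], [0, 0, -7], 0], [[0, 0, 0], [0, 0, -7], 0], [[0, 0, 0], [0, 0, -7], 0], [[0, 0, 0], [0, 0, -7], 0], [[0, 0, 0], [0, 0, -7], 0], [[0, 0, 0], [0, 0, -7], 0]]'

```text
time_s: 4.3
tcp_pos: [0.4235, -0.3494, 0.2161]
eef_rot: [180.0, 0.0, -104.6]
contact_force: [-0.1, -0.7, -0.3]
gripper_width: 0.0877
```

Emit:
carry_out --plan '[[[0, 0, 0], [0, 0, -7], 0], [[0, 0, 0], [0, 0, -7], 0], [[0, 0, 0], [0, 0, -7], 0], [[0, 0, 0], [0, 0, -7], 0], [[0, 0, 0], [0, 0, -7], 0], [[0, 0, 0], [0, 0, -6], 0], [[0, 0, 0], [0, 0, 0], 0], [[0, 0, 0], [0, 0, 0], 255], [[0, 0, 0], [0, 0, 0], 255], [[0, 0, 0], [0, 0, 0], 255], [[0, 0, 0], [0, 0, 0], 255], [[0, 0, 0], [0, 0, 0], 255]]'

```text
time_s: 5.3
tcp_pos: [0.4235, -0.3495, 0.2163]
eef_rot: [180.0, -0.0, -64.0]
contact_force: [0.1, 0.8, 0.7]
gripper_width: 0.0621
```

```bash
python3 - <<'E'
from h import *
s=r.get_state();print({k:np.round(v,3) for k,v in s.items()})
E
```

```text
{'time_s': np.float64(5.3), 'joints': array([-1.9080e+01,  2.0168e+01, -2.8349e+01,  1.0000e-03, -4.1483e+01,
        4.5081e+01]), 'qd': array([-0.079,  0.021, -0.027, -0.062,  0.047,  0.173]), 'joint_torque': array([ 1.5000e-02, -4.9134e+01,  2.0752e+01,  4.9050e+00,  8.3000e-02,
       -1.9000e-02]), 'tcp_pos': array([ 0.424, -0.349,  0.216]), 'eef_rot': array([179.999,  -0.   , -63.999]), 'contact_force': array([0.069, 0.78 , 0.695]), 'moment': array([-0.058,  0.112, -0.006]), 'gripper_width': np.float64(0.062)}
```

Emit:
carry_out --plan '[[[0, 0, 0], [0, 0, 0], 255], [[0, 0, 0], [0, 0, 0], 255], [[0, 0, 0], [0, 0, 0], 255], [[0, 0, -0.01], [0, 0, 0], 255], [[0, 0, -0.02], [0, 0, 0], 255], [[0, 0, -0.026], [0, 0, 6], 255], [[0, 0, -0.026], [0, 0, 6], 255], [[0, 0, -0.026], [0, 0, 6], 255], [[0, 0, -0.026], [0, 0, 6], 255], [[0, 0, -0.026], [0, 0, 6], 255], [[0, 0, 0], [0, 0, 0], 255], [[0, 0, 0], [0, 0, 0], 255]]' --grip_force 40

```text
time_s: 6.3
tcp_pos: [0.4236, -0.3495, 0.3787]
eef_rot: [-179.8, -0.1, -93.9]
contact_force: [-1.1, -0.0, -0.8]
gripper_width: 0.0618
```

Emit:
carry_out --plan '[[[-0.0023, -0.0178, 0], [0, 0, 0], 255], [[-0.0023, -0.0178, 0], [0, 0, 0], 255], [[-0.0023, -0.0178, 0], [0, 0, 0], 255], [[-0.0023, -0.0178, 0], [0, 0, 0], 255], [[-0.0023, -0.0178, 0], [0, 0, 0], 255], [[-0.0023, -0.0178, 0], [0, 0, 0], 255], [[-0.0023, -0.0178, 0], [0, 0, 0], 255], [[-0.0023, -0.0178, 0], [0, 0, 0], 255], [[-0.0023, -0.0178, 0], [0, 0, 0], 255], [[-0.0023, -0.0178, 0], [0, 0, 0], 255], [[0, 0, 0], [0, 0, 0], 255], [[0, 0, 0], [0, 0, 0], 255]]'

```text
time_s: 7.3
tcp_pos: [0.603, -0.3384, 0.3744]
eef_rot: [179.8, 0.0, -93.9]
contact_force: [-0.6, -0.4, -0.6]
gripper_width: 0.0615
```

```bash
python3 - <<'E'
from h import *
T=np.mean([r.capture("top").astype(float) for _ in range(5)],0);S=np.mean([r.capture("side").astype(float) for _ in range(5)],0)
np.savez("avg2.npz",T=T,S=S)
s=r.get_state();print({k:np.round(s[k],4) for k in("tcp_pos","eef_rot","contact_force","moment","gripper_width","joints")})
p=s["tcp_pos"];print(proj("top",p),proj("side",p-[0,0,.186]),proj("side",p-[0,0,.152]))
def crop(A,x,y,w,h,k):
    return cv2.resize(A[y:y+h,x:x+w],(int(w*k),int(h*k)),interpolation=cv2.INTER_CUBIC).clip(0,255).astype(np.uint8)[...,::-1]
cv2.imwrite("pics/z5.png",crop(S,245,100,125,130,4.6))
E
```

```text
{'tcp_pos': array([ 0.6024, -0.3388,  0.3765]), 'eef_rot': array([-1.799812e+02, -2.400000e-03, -9.395290e+01]), 'contact_force': array([ 0.1604,  0.4948, -1.1684]), 'moment': array([ 0.0475,  0.128 , -0.0438]), 'gripper_width': np.float64(0.0616), 'joints': array([-1.32425e+01,  2.30026e+01,  6.81600e-01, -7.00000e-04,
       -6.76602e+01,  9.28990e+00])}
[324.20936412 136.53053595] [314.74163669 181.54670474] [315.87754213 165.76682414]
```

View pics/z5.png

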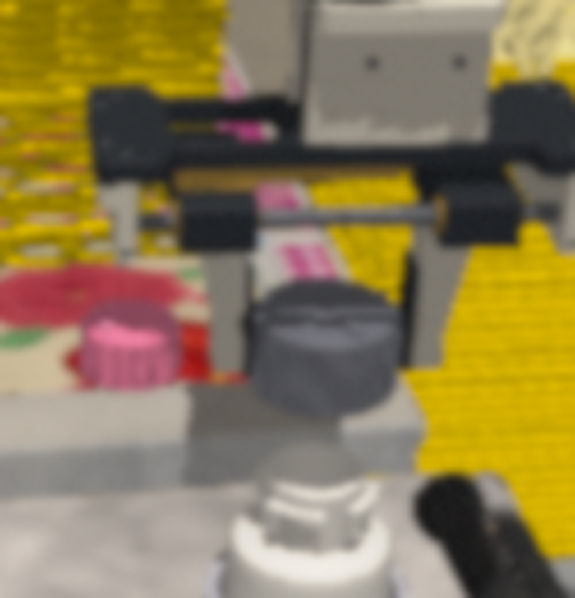

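Emit:
carry_out --plan '[[[0, -0.0003, 0.012], [0, 0, 0], 255], [[0, 0, 0.012], [0, 0, 0], 255], [[0, 0, 0.01], [0, 0, 0], 255], [[0, 0, 0.003], [0, 0, 0], 255], [[0, 0, 0.002], [0, 0, 0], 255], [[0, 0, 0.002], [0, 0, 0], 255], [[0, 0, 0.002], [0, 0, 0], 255], [[0, 0, 0.002], [0, 0, 0], 255], [[0, 0, 0], [0, 0, 0], 255]]'

```text
time_s: 8.55
tcp_pos: [0.603, -0.3387, 0.3311]
eef_rot: [180.0, 0.0, -93.9]
contact_force: [-0.4, -0.6, -0.0]
gripper_width: 0.0618
```

```bash
cat > st.py <<'E'
from h import *
s=r.get_state();print({k:np.round(s[k],4).tolist() for k in("time_s","tcp_pos","eef_rot","contact_force","moment","gripper_width")})
E
python3 st.py
```

```text
{'time_s': 8.55, 'tcp_pos': [0.603, -0.3387, 0.3311], 'eef_rot': [179.996, 0.0059, -93.9434], 'contact_force': [-0.4374, -0.5993, -0.0109], 'moment': [0.0483, 0.1633, -0.0141], 'gripper_width': 0.0618}
```

Emit:
carry_out --plan '[[[0, 0, 0.001], [0, 0, 0], 255], [[0, 0, 0.001], [0, 0, 0], 255], [[0, 0, 0.001], [0, 0, 0], 255], [[0, 0, 0], [0, 0, 0], 255]]'

```text
time_s: 8.88
tcp_pos: [0.6029, -0.3387, 0.3281]
eef_rot: [180.0, 0.0, -93.9]
contact_force: [0.6, -0.3, -1.2]
gripper_width: 0.0618
```

Emit:
carry_out --plan '[[[0, 0, 0.001], [0, 0, 0], 255], [[0, 0, 0.001], [0, 0, 0], 255], [[0, 0, 0.001], [0, 0, 0], 255], [[0, 0, 0], [0, 0, 0], 255]]'

```text
time_s: 9.22
tcp_pos: [0.603, -0.3387, 0.3251]
eef_rot: [180.0, 0.0, -93.9]
contact_force: [0.0, -0.3, -0.9]
gripper_width: 0.0619
```

Emit:
carry_out --plan '[[[0, 0, 0.001], [0, 0, 0], 255], [[0, 0, 0.001], [0, 0, 0], 255], [[0, 0, 0], [0, 0, 0], 255]]'

```text
time_s: 9.47
tcp_pos: [0.6028, -0.3388, 0.3231]
eef_rot: [180.0, 0.0, -93.9]
contact_force: [-1.0, -0.5, -0.2]
gripper_width: 0.0616
```

Emit:
carry_out --plan '[[[0, 0, 0.001], [0, 0, 0], 255], [[0, 0, 0.001], [0, 0, 0], 255], [[0, 0, 0], [0, 0, 0], 255]]'

```text
time_s: 9.72
tcp_pos: [0.6028, -0.3388, 0.3216]
eef_rot: [180.0, -0.0, -93.9]
contact_force: [-2.7, 0.5, 4.4]
gripper_width: 0.0619
```

Emit:
carry_out --plan '[[[0, 0, 0.0005], [0, 0, 0], 255], [[0, 0, 0.0005], [0, 0, 0], 255], [[0, 0, 0], [0, 0, 0], 255]]'

```text
time_s: 9.97
tcp_pos: [0.6029, -0.3389, 0.3208]
eef_rot: [-180.0, -0.0, -93.9]
contact_force: [-3.2, 0.1, 5.6]
gripper_width: 0.0619
```

```bash
python3 st.py
```

```text
{'time_s': 9.9667, 'tcp_pos': [0.6029, -0.3389, 0.3208], 'eef_rot': [-179.9945, -0.02, -93.9394], 'contact_force': [-3.1578, 0.0876, 5.5758], 'moment': [0.1121, 1.1747, -0.0795], 'gripper_width': 0.0619}
```

Emit:
carry_out --plan '[[[0, 0.0005, 0], [0, 0, 0], 255], [[0, 0, 0.0005], [0, 0, 0], 255], [[0, 0, 0.0005], [0, 0, 0], 255], [[0, 0, 0], [0, 0, 0], 255]]'

```text
time_s: 10.3
tcp_pos: [0.6026, -0.3388, 0.32]
eef_rot: [-179.9, -0.0, -93.9]
contact_force: [-2.6, 0.6, 5.7]
gripper_width: 0.0615
```

Emit:
carry_out --plan '[[[0, 0, 0.0005], [0, 0, 0], 255], [[0, 0, 0.0005], [0, 0, 0], 255], [[0, 0, 0], [0, 0, 0], 255]]'

```text
time_s: 10.55
tcp_pos: [0.6026, -0.3388, 0.3192]
eef_rot: [-179.9, -0.0, -93.9]
contact_force: [-2.0, 0.7, 6.9]
gripper_width: 0.0613
```

Emit:
carry_out --plan '[[[0, 0.0002, 0.0005], [0, 0, 0], 255], [[0, 0, 0.0005], [0, 0, 0], 255], [[0, 0, 0.0005], [0, 0, 0], 255], [[0, 0, 0.0005], [0, 0, 0], 255], [[0, 0, 0], [0, 0, 0], 255]]'

```text
time_s: 10.97
tcp_pos: [0.6025, -0.3388, 0.3175]
eef_rot: [-179.9, -0.0, -93.9]
contact_force: [-2.3, 1.7, 8.5]
gripper_width: 0.0615
```

Emit:
carry_out --plan '[[[0, 0, 0.0005], [0, 0, 0], 255], [[0, 0, 0.0005], [0, 0, 0], 255], [[0, 0, 0.0005], [0, 0, 0], 255], [[0, 0, 0.0005], [0, 0, 0], 255], [[0, 0, 0], [0, 0, 0], 255]]'

```text
time_s: 11.38
tcp_pos: [0.6025, -0.3389, 0.3158]
eef_rot: [-179.9, -0.1, -93.9]
contact_force: [-3.0, 0.6, 9.3]
gripper_width: 0.0612
```

Emit:
carry_out --plan '[[[0, 0, 0.0005], [0, 0, 0], 255], [[0, 0, 0.0005], [0, 0, 0], 255], [[0, 0, 0.0005], [0, 0, 0], 255], [[0, 0, 0.0005], [0, 0, 0], 255], [[0, 0, 0.0005], [0, 0, 0], 255], [[0, 0, 0.0005], [0, 0, 0], 255], [[0, 0, 0], [0, 0, 0], 255]]'

```text
time_s: 11.97
tcp_pos: [0.6026, -0.3389, 0.3132]
eef_rot: [-179.9, -0.1, -93.9]
contact_force: [-3.6, 1.9, 11.9]
gripper_width: 0.0615
```

```bash
python3 st.py
```

```text
{'time_s': 11.9667, 'tcp_pos': [0.6026, -0.3389, 0.3132], 'eef_rot': [-179.8884, -0.0644, -93.9125], 'contact_force': [-3.6251, 1.92, 11.8775], 'moment': [0.6345, 1.5209, -0.1018], 'gripper_width': 0.0615}
```

Emit:
carry_out --plan '[[[0, 0, 0], [0, 0, 3], 255], [[0, 0, 0], [0, 0, 3], 255], [[0, 0, 0], [0, 0, 3], 255], [[0, 0, 0], [0, 0, 3], 255], [[0, 0, 0], [0, 0, 0], 255]]'

```text
time_s: 12.38
tcp_pos: [0.6031, -0.3391, 0.3132]
eef_rot: [-179.8, -0.1, -106.1]
contact_force: [-0.2, -0.4, 10.6]
gripper_width: 0.0616
```

```bash
python3 st.py
```

```text
{'time_s': 12.3833, 'tcp_pos': [0.6031, -0.3391, 0.3132], 'eef_rot': [-179.7886, -0.0508, -106.0817], 'contact_force': [-0.2444, -0.4063, 10.6444], 'moment': [0.0671, 0.517, -0.0663], 'gripper_width': 0.0616}
```

Emit:
carry_out --plan '[[[0, 0, 0.0002], [0, 0, 3], 255], [[0, 0, 0], [0, 0, 3], 255], [[0, 0, 0], [0, 0, 3], 255], [[0, 0, 0], [0, 0, 3], 255], [[0, 0, 0], [0, 0, 0], 255]]'

```text
time_s: 12.8
tcp_pos: [0.603, -0.3391, 0.313]
eef_rot: [-179.8, -0.0, -118.1]
contact_force: [-1.5, 0.1, 10.2]
gripper_width: 0.0615
```

```bash
python3 st.py
```

```text
{'time_s': 12.8, 'tcp_pos': [0.603, -0.3391, 0.313], 'eef_rot': [-179.7963, -0.011, -118.0903], 'contact_force': [-1.5289, 0.0546, 10.1533], 'moment': [-0.0436, 0.6781, -0.1142], 'gripper_width': 0.0615}
```

Emit:
carry_out --plan '[[[0, 0, 0.0002], [0, 0, 3], 255], [[0, 0, 0], [0, 0, 3], 255], [[0, 0, 0], [0, 0, 3], 255], [[0, 0, 0], [0, 0, 3], 255], [[0, 0, 0], [0, 0, 0], 255]]'

```text
time_s: 13.22
tcp_pos: [0.6031, -0.3391, 0.3129]
eef_rot: [-179.8, 0.0, -130.1]
contact_force: [-1.2, -0.4, 9.5]
gripper_width: 0.0615
```

```bash
python3 st.py
```

```text
{'time_s': 13.2167, 'tcp_pos': [0.6031, -0.3391, 0.3129], 'eef_rot': [-179.7776, 0.041, -130.088], 'contact_force': [-1.1754, -0.3505, 9.5064], 'moment': [-0.0448, 0.4828, -0.067], 'gripper_width': 0.0615}
```

Emit:
carry_out --plan '[[[0, 0, 0.0002], [0, 0, 2], 255], [[0, 0, 0], [0, 0, 2], 255], [[0, 0, 0], [0, 0, 2], 255], [[0, 0, 0], [0, 0, 2], 255], [[0, 0, 0], [0, 0, 0], 255]]'

```text
time_s: 13.63
tcp_pos: [0.603, -0.3391, 0.3127]
eef_rot: [-179.8, 0.1, -138.0]
contact_force: [-1.2, -0.4, 9.7]
gripper_width: 0.0618
```

```bash
python3 st.py
```

```text
{'time_s': 13.6333, 'tcp_pos': [0.603, -0.3391, 0.3127], 'eef_rot': [-179.7915, 0.0648, -138.0241], 'contact_force': [-1.2469, -0.422, 9.6517], 'moment': [-0.015, 0.564, -0.058], 'gripper_width': 0.0618}
```

Emit:
carry_out --plan '[[[0, 0, 0.0001], [0, 0, 1.5], 255], [[0, 0, 0], [0, 0, 1.5], 255], [[0, 0, 0], [0, 0, 0], 255]]'

```text
time_s: 13.88
tcp_pos: [0.6031, -0.3391, 0.3126]
eef_rot: [-179.8, 0.1, -141.0]
contact_force: [-0.7, -0.2, 10.0]
gripper_width: 0.0618
```

```bash
python3 st.py
```

```text
{'time_s': 13.8833, 'tcp_pos': [0.6031, -0.3391, 0.3126], 'eef_rot': [-179.7891, 0.08, -140.9873], 'contact_force': [-0.7117, -0.2002, 9.9746], 'moment': [-0.0385, 0.5417, -0.0275], 'gripper_width': 0.0618}
```

47° turned so far with no stop felt. Continuing in small steps.

Emit:
carry_out --plan '[[[0, 0, 0], [0, 0, 1.5], 255], [[0, 0, 0], [0, 0, 1.5], 255], [[0, 0, 0], [0, 0, 0], 255]]'

```text
time_s: 14.13
tcp_pos: [0.6031, -0.3391, 0.3126]
eef_rot: [-179.8, 0.1, -144.0]
contact_force: [-1.4, -1.0, 10.1]
gripper_width: 0.0613
```

```bash
python3 st.py
```

```text
{'time_s': 14.1333, 'tcp_pos': [0.6031, -0.3391, 0.3126], 'eef_rot': [-179.787, 0.0976, -143.9895], 'contact_force': [-1.4432, -0.9645, 10.1482], 'moment': [-0.0247, 0.4315, 0.0146], 'gripper_width': 0.0613}
```

Emit:
carry_out --plan '[[[0, 0, 0], [0, 0, 1.5], 255], [[0, 0, 0], [0, 0, 1.5], 255], [[0, 0, 0], [0, 0, 0], 255]]'

```text
time_s: 14.38
tcp_pos: [0.6032, -0.3391, 0.3126]
eef_rot: [-179.8, 0.1, -147.0]
contact_force: [-1.1, -0.7, 9.2]
gripper_width: 0.062
```

```bash
python3 st.py
```

```text
{'time_s': 14.3833, 'tcp_pos': [0.6032, -0.3391, 0.3126], 'eef_rot': [-179.7853, 0.1134, -146.9874], 'contact_force': [-1.1429, -0.691, 9.234], 'moment': [-0.0433, 0.4229, -0.0057], 'gripper_width': 0.062}
```

Emit:
carry_out --plan '[[[0, 0, 0.0001], [0, 0, 1.5], 255], [[0, 0, 0], [0, 0, 1.5], 255], [[0, 0, 0], [0, 0, 0], 255]]'

```text
time_s: 14.63
tcp_pos: [0.6032, -0.3391, 0.3126]
eef_rot: [-179.8, 0.1, -150.0]
contact_force: [-0.6, -0.1, 9.1]
gripper_width: 0.0618
```

```bash
python3 st.py
```

```text
{'time_s': 14.6333, 'tcp_pos': [0.6032, -0.3391, 0.3126], 'eef_rot': [-179.7917, 0.1256, -149.9832], 'contact_force': [-0.5798, -0.1184, 9.0908], 'moment': [0.0362, 0.35, 0.0454], 'gripper_width': 0.0618}
```

Emit:
carry_out --plan '[[[0, 0, 0], [0, 0, 1.5], 255], [[0, 0, 0], [0, 0, 1.5], 255], [[0, 0, 0], [0, 0, 0], 255]]'

```text
time_s: 14.88
tcp_pos: [0.6029, -0.3389, 0.3125]
eef_rot: [-179.8, 0.1, -152.9]
contact_force: [-2.8, 1.2, 10.8]
gripper_width: 0.0615
```

```bash
python3 st.py
```

```text
{'time_s': 14.8833, 'tcp_pos': [0.6029, -0.3389, 0.3125], 'eef_rot': [-179.8455, 0.0842, -152.9485], 'contact_force': [-2.7838, 1.2009, 10.8015], 'moment': [0.4547, 0.9834, 0.4069], 'gripper_width': 0.0615}
```

Emit:
carry_out --plan '[[[0, 0, 0], [0, 0, 1], 255], [[0, 0, 0], [0, 0, 0], 255]]'

```text
time_s: 15.05
tcp_pos: [0.6029, -0.3389, 0.3125]
eef_rot: [-179.8, 0.1, -153.9]
contact_force: [-3.0, 1.1, 11.2]
gripper_width: 0.0615
```

```bash
python3 st.py
```

```text
{'time_s': 15.05, 'tcp_pos': [0.6029, -0.3389, 0.3125], 'eef_rot': [-179.8417, 0.0772, -153.8688], 'contact_force': [-3.0076, 1.0835, 11.2416], 'moment': [0.4801, 1.0595, 0.791], 'gripper_width': 0.0615}
```

The stop is clear at about 60° of turning, with a moment of 0.8 N m. I'll ease the twist and let the cap rise.

Emit:
carry_out --plan '[[[0, 0, 0], [0, 0, -1], 255], [[0, 0, -0.001], [0, 0, -0.5], 255], [[0, 0, -0.001], [0, 0, 0], 255], [[0, 0, -0.001], [0, 0, 0], 255], [[0, 0, -0.001], [0, 0, 0], 255], [[0, 0, 0], [0, 0, 0], 255]]'

```text
time_s: 15.55
tcp_pos: [0.6027, -0.3389, 0.3152]
eef_rot: [-179.9, 0.1, -152.4]
contact_force: [-0.8, -0.5, 6.1]
gripper_width: 0.0614
```

Emit:
carry_out --plan '[[[0, 0, -0.0005], [0, 0, 0], 255], [[0, 0, -0.0005], [0, 0, 0], 255], [[0, 0, 0], [0, 0, 0], 255]]'

```text
time_s: 15.8
tcp_pos: [0.6027, -0.3389, 0.3158]
eef_rot: [-179.9, 0.0, -152.4]
contact_force: [1.3, -2.0, 3.2]
gripper_width: 0.0615
```

```bash
python3 st.py
```

```text
{'time_s': 15.8, 'tcp_pos': [0.6027, -0.3389, 0.3158], 'eef_rot': [-179.9421, 0.0406, -152.4328], 'contact_force': [1.3192, -2.0458, 3.2285], 'moment': [-0.6898, -0.338, 0.1488], 'gripper_width': 0.0615}
```

Emit:
carry_out --plan '[[[0, 0, -0.0005], [0, 0, 0], 255], [[0, 0, 0], [0, 0, 0], 255]]'

```text
time_s: 15.97
tcp_pos: [0.6026, -0.3388, 0.3162]
eef_rot: [-180.0, 0.0, -152.4]
contact_force: [0.7, -1.8, 3.4]
gripper_width: 0.0617
```

Emit:
carry_out --plan '[[[0, 0, -0.0005], [0, 0, 0], 255], [[0, 0, 0], [0, 0, 0], 255]]'

```text
time_s: 16.13
tcp_pos: [0.6026, -0.3388, 0.3167]
eef_rot: [-180.0, 0.0, -152.4]
contact_force: [2.5, -2.6, 4.8]
gripper_width: 0.0614
```

```bash
python3 st.py
```

```text
{'time_s': 16.1333, 'tcp_pos': [0.6026, -0.3388, 0.3167], 'eef_rot': [-179.9615, 0.0286, -152.4365], 'contact_force': [2.4903, -2.6104, 4.7747], 'moment': [-0.9871, -0.7784, 0.1324], 'gripper_width': 0.0614}
```

Emit:
carry_out --plan '[[[0, -0.0004, -0.0005], [0, 0, 0], 255], [[0, 0, 0], [0, 0, 0], 255]]'

```text
time_s: 16.3
tcp_pos: [0.6026, -0.339, 0.317]
eef_rot: [-180.0, 0.0, -152.4]
contact_force: [2.7, -1.8, 3.6]
gripper_width: 0.0616
```

Emit:
carry_out --plan '[[[0, 0, -0.0005], [0, 0, 0], 255], [[0, 0, 0], [0, 0, 0], 255]]'

```text
time_s: 16.47
tcp_pos: [0.6026, -0.339, 0.3174]
eef_rot: [180.0, 0.0, -152.4]
contact_force: [1.9, -1.5, 3.5]
gripper_width: 0.0617
```

Emit:
carry_out --plan '[[[0, 0, -0.0005], [0, 0, 0], 255], [[0, 0, 0], [0, 0, 0], 255]]'

```text
time_s: 16.63
tcp_pos: [0.6025, -0.339, 0.3176]
eef_rot: [180.0, 0.0, -152.4]
contact_force: [2.5, -2.5, 0.1]
gripper_width: 0.0617
```

```bash
python3 st.py
```

```text
{'time_s': 16.6333, 'tcp_pos': [0.6025, -0.339, 0.3176], 'eef_rot': [179.9859, 0.0011, -152.4465], 'contact_force': [2.5338, -2.527, 0.0605], 'moment': [-0.9946, -1.2673, 0.1951], 'gripper_width': 0.0617}
```

Emit:
carry_out --plan '[[[0, 0, -0.0006], [0, 0, 0], 255], [[0, 0, 0], [0, 0, 0], 255]]'

```text
time_s: 16.8
tcp_pos: [0.6025, -0.339, 0.3176]
eef_rot: [180.0, -0.0, -152.5]
contact_force: [4.5, -3.0, -3.0]
gripper_width: 0.0616
```

```bash
python3 st.py
```

```text
{'time_s': 16.8, 'tcp_pos': [0.6025, -0.339, 0.3176], 'eef_rot': [179.9638, -0.0114, -152.4523], 'contact_force': [4.4775, -2.9665, -3.0374], 'moment': [-1.3397, -1.6937, 0.1361], 'gripper_width': 0.0616}
```

The cap is held against a 3 N pull, so it is locked. I'll undo the pull, release, and lift.

Emit:
carry_out --plan '[[[0, -0.0003, 0.0006], [0, 0, 0], 255], [[0, 0, 0], [0, 0, 0], 200], [[0, 0, 0], [0, 0, 0], 0], [[0, 0, 0], [0, 0, 0], 0], [[0, 0, 0], [0, 0, 0], 0], [[0, 0, 0], [0, 0, 0], 0], [[0, 0, 0], [0, 0, 0], 0], [[0, 0, 0], [0, 0, 0], 0], [[0, 0, -0.01], [0, 0, 0], 0], [[0, 0, -0.02], [0, 0, 0], 0], [[0, 0, -0.03], [0, 0, 0], 0], [[0, 0, -0.03], [0, 0, 0], 0]]'

```text
time_s: 17.8
tcp_pos: [0.6024, -0.3393, 0.409]
eef_rot: [179.9, -0.1, -152.4]
contact_force: [1.3, -0.2, 0.5]
gripper_width: 0.0874
```

Emit:
carry_out --plan '[[[0.015, -0.02, -0.02], [0, 0, 0], 0], [[0.03, -0.02, -0.01], [0, 0, 0], 0], [[0.03, -0.02, 0], [0, 0, 0], 0], [[0.03, -0.02, 0], [0, 0, 0], 0], [[0.03, 0, 0], [0, 0, 0], 0], [[0.03, 0, 0], [0, 0, 0], 0], [[0.03, 0, 0], [0, 0, 0], 0], [[0.03, 0, 0], [0, 0, 0], 0], [[0, 0, 0], [0, 0, 0], 0]]'

```text
time_s: 18.55
tcp_pos: [0.4359, -0.5163, 0.4395]
eef_rot: [-180.0, -0.0, -152.6]
contact_force: [0.8, 0.5, 0.3]
gripper_width: 0.0875
```

```bash
python3 st.py; python3 - <<'E'
from h import *
T=np.mean([r.capture("top").astype(float) for _ in range(6)],0);S=np.mean([r.capture("side").astype(float) for _ in range(6)],0)
def crop(A,x,y,w,h,k,g=1):
    c=cv2.resize(A[y:y+h,x:x+w],(int(w*k),int(h*k)),interpolation=cv2.INTER_CUBIC).clip(0,255);return (255*(c/255)**g).astype(np.uint8)[...,::-1]
cv2.imwrite("pics/z6.png",np.hstack([crop(T,240,110,145,145,2.7,.7),crop(S,270,175,80,100,3.91,.7)[:391]]))
# predicted pixel of cap top/rim centre when locked (neck top ~.1475)
g=S.mean(2)[185:230,290:340];m=(g<90).astype(np.uint8);print("dark rows",np.where(m.sum(1)>10)[0][[0,-1]]+185)
for z in(.129,.163):print(proj("side",(.603,-.339,z)))
E
```

```text
{'time_s': 18.55, 'tcp_pos': [0.4359, -0.5163, 0.4395], 'eef_rot': [-179.9637, -0.0236, -152.6317], 'contact_force': [0.7581, 0.4765, 0.336], 'moment': [0.0135, -0.0677, -0.0691], 'gripper_width': 0.0875}
dark rows [203 215]
[313.11373965 208.44661962]
[314.17004409 193.86532507]
```

View pics/z6.png

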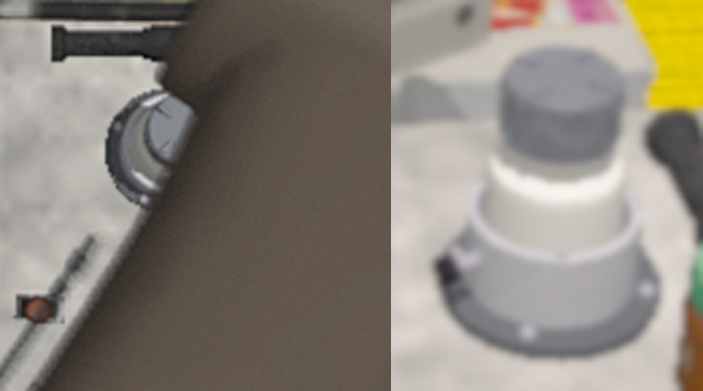

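The cap sits level on the jar. Its top centre is at about (314,194) in the side image, against (314.2,193.9) predicted for the locked height. The gripper is clear of everything.

```bash
python3 -c "
from plant import r
r.close_job()"
```

```text
the job is handed in; nothing more can be done
```

The jar is closed and the job is handed in, at about 19 s of the 64 s allowed. No verdict is reported, so whether it passed is not known yet.

**What I did:**
- I squeezed the cap lightly from two directions to centre it in the gripper, then set it over the neck with its lugs in the gaps.
- I pressed down with up to about 12 N and turned it clockwise about 60°. The stop showed up as a rise to 0.8 N m.
- I eased the twist, let the cap rise about 5 mm, released it and moved away.

**Last checks:**
- **Lock:** the push fell to zero at the expected locked height, and a 3 N pull upward did not lift the cap.
- **Position:** the last side picture shows the cap level, within about half a pixel of where it should be when locked.
- **Forces:** the largest I read was about 12 N, and the reading was near zero after release.

**Open points:**
- **Side force:** the cap rubbed a little while rising, with up to about 4.5 N of side force. I partly corrected this before letting go.
- **Bystanders:** the arm hid most of the scene in the last top picture, so I did not check each one again. The arm's readings gave no sign that it touched any of them.

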